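# Press the graphite paddle home in its cutout tool tray

## Robot

A 6-joint arm with a two-finger parallel gripper is mounted at the origin on a cart in front of the work surface, level with it; the furniture and walls round the work are solid. World frame = base frame: x ahead of the robot, y to its left, z up, the work surface at z = 0. Lengths are in m, angles in rad, forces in N, time in s.
With the tool pointing down it reaches from about 0.225 to 0.875 m from the base axis. Payload 3.4 kg.
Tool frame: the origin (TCP) lies at the very end of the fingers, on their centre line; the grasp point (between the pads) lies 19 mm behind it; z points along the fingers, y is the line along which they close (so a half turn about z gives the same grasp; the last joint's range is limited). The gripper opens to 85 mm and grips with 20 to 120 N. Pads are 22 mm wide; open, the fingers measure 114 mm over their backs; the gripper's body (76 mm by 85 mm) begins 54 mm behind the grasp point. The pads swing forward as they close: fully open they stand 13 mm farther back than shut.
Start: joints at [0.998, 0.276, 1.505, -0, 1.361, -0.121], TCP at [0.251, 0.517, 0.231] pointing down, gripper open.
Joint ranges: [-2.89, 2.89], [-0.75, 2.08], [0.22, 2.7], [-1.18, 4.32], [0.11, 2.71], [-2.7, 2.7]. Speed limits (rad/s): [2.57, 2.57, 3.14, 3.14, 3.14, 3.14].

## Interface

Orientations are given as a unit quaternion [w, x, y, z].
In Python, from rig import manip, get_image, camera_info gives the robot as it stands. The module is installed in compiled form; this text tells all that it offers.
- The arm moves only by the shell command python3 -m crank 'ROWS' [FORCE]. ROWS is a JSON object of lists of equal length, an entry for each row: "translation": the shift along the tool's x, y, z in mm, a list of three; "roll": the turn about the tool's z in rad; "fingers": the opening, from 0 (shut) to 1 (fully open). A call has 1 to 8 rows; each row shifts and turns the commanded pose from where the row before left it, along the tool's axes as they then stand; what a row does not reach is not made up. A row lasts 1/10 s, in which the tool goes at most 50 mm and 8.59 degrees, less where a joint would pass 70% of its speed; a pose out of reach is approached as far as the arm can. A call is refused whole if a number of a shift passes 50 or a number of a turn 0.15, either way. A call with a gripper value outside its range is refused whole. The fingers move at their own pace and stop on an object; FORCE is the grip in N (left out, the last holds). Time passes only in rows, so rows that do not move let the fingers close. It gives the time, the measured TCP pose, the force, the opening and the grip force at its end, in the units of the state.
- manip.get_state(): the state, without advancing time (a new reading comes with each control period).
- get_image(name): name is "scene" or "top" or "wrist"; returns the picture (400x640x3 uint8, blue, green, red); there is no depth.
- camera_info(name): a dict with "mtx" (3x3 intrinsics, pixels), "rvec" (rotation vector, rad) and "tvec" (3), from world to camera coordinates, as OpenCV has them. Camera axes: x right, y down, z forward; pixel columns grow to the right and rows downward; lengths in m; the calibration is good to about 2 mm. A picture is of the moment at which its call begins: read the wrist's pose just before it. camera_info takes no time and is no camera call; for the wrist camera it gives the pose at the moment of the call.
- manip.sign_off(): hands the job in; it is judged then, once.
The state is a dict: "clock": time; "qpos": joint angles; "qd": joint speeds; "effort": joint torques, N m; "position": TCP position; "ee_rot": TCP orientation; "contact_force": force on the tool from outside, world axes, zero at the start; "moment": the same for the moment, N m; "width": finger opening in m; "gripper_force": force on a finger pad.
Only numpy, scipy, OpenCV 4.12 (cv2) and the standard library are available. Lean on these libraries where they do the work, as an engineer would, in place of code of your own. Each camera call takes 0.05 s, during which the arm holds its last target. There are 200 camera calls.

## Task

Put the graphite paddle away in the wooden tool tray: lay it into the shaped cutout the way round that its narrowed end allows, and press it down until its thin neck has snapped under the two spring jaws in the middle and it lies fully home and level. Then let go; leave the other things on the bench where they are.

Things in the scene. Friction and masses are not known exactly. Their poses are not given: they have to be found in the camera images.
- paddle_mid (a point): loose graphite paddle, 238 mm long, 0.13 to 0.25 kg: the point on its long axis half-way along, 11 mm above its underside. Its y axis points along it to the blade, z up out of the blade's face. From y = -9 to +34 mm it is a thin round steel neck, 7 mm thick. Centre of mass at y = +18 mm. On the bench it lies nose down by about 2 degrees. No reading while held
- grip (a point): a point on the axis of the paddle's turned wooden handle, 28 mm from paddle_mid, away from the blade; same axes. A good place to grip, fingers closing along the paddle's x axis. The handle reaches from 19 mm before this point (towards the blade) to 91 mm behind it, and is round, at most 22 mm thick
- blade (a point): centre of the paddle's blade, a flat dark slab 85 mm long (along y), 45 mm wide and 12 mm thick (6 mm above and below this point), 76.5 mm from paddle_mid; same axes
- seat (a point): centre of the cutout of the fixed wooden tray (104 x 290 mm, top 26 mm above the bench), 17 mm above the bench: where paddle_mid lies when the paddle is home. y along the cutout, x across, z up. Cutout floor: 6 mm above the bench. From 11 to 45 mm either side of the centre along y a finger gap, floor 6 mm high, runs across the tray and out at both sides
- pocket_a (a point): middle, at rail height, of the cutout's end pocket on the +y side: 79 mm long, 48 mm wide. Its floor has a 26 mm wide middle lane 6 mm above the bench (for the handle) between two rails 11 mm above the bench (for the blade). Fixed filler bars on the rails, top 24 mm above the bench, narrow one of the two pockets to 26 mm, not told which
- pocket_b (a point): the same for the end pocket on the -y side. The pocket with the filler bars takes only the handle: a blade laid there stops on them, the paddle 13 mm too high. Which pocket has them changes from run to run; it can be seen, or felt. A paddle laid the right way stops on the spring jaws, 7 mm too high, until it is pressed
- jaws (a point): mid-point between the two sprung steel jaws at the tray's centre, 20.3 mm above the bench. They are 13 mm long along y, with round noses of radius 3.5 mm that stand 5.2 mm apart across the cutout and give way sideways. The paddle's neck needs about 10 N (7 to 15) to be pushed down past them, and is then held lightly under them
- jar: a bystander to be left where it is: small round jar with a wide lid, 52 mm across and 62 mm high; origin at its underside
- tape: a bystander to be left where it is: small roll of tape lying flat, 53 mm across and 19 mm high; origin at its underside
- pliers: a bystander to be left where it is: pliers, 58 x 166 x 26 mm; origin at its underside
- calipers: a bystander to be left where it is: vernier calipers, 74 x 230 x 12 mm; origin at its underside
- lighter: a bystander to be left where it is: pocket lighter, 78 x 24 x 12 mm; origin at its underside
- file: a bystander to be left where it is: flat file with a turned handle, 21 x 265 x 21 mm; origin at its underside
Things that resemble listed ones, but are neither listed nor needed, are in the scene too. There is more than one size of the part that bears paddle_mid; the job needs the larger.

How it is judged:
By the outcome, as a careful person would: the job done as asked, in the order asked, and still so for the second after the job is handed in, with the robot touching nothing.
It also fails if it takes over 54 s, if anything falls off the work surface, if the arm or the gripper's body presses on something with over 40 N, if the wrist force passes 120 N, or if a joint passes its speed limit or range.

## Working session

There is one attempt and no reset: what is moved stays moved. The work goes in short steps, Python scripts to look and compute and a shell command to move; the robot and the scene stay as the last step left them, time stands still between calls to the robot, and variables do not carry over. Pictures are saved under pics/ and viewed, at most 10 in all, crops included, and the job is handed in when it is done.

```bash
mkdir -p pics; python3 - <<'E'
from rig import manip,get_image,camera_info
import cv2,numpy as np
for n in("top","scene"):
    im=get_image(n);cv2.imwrite(f"pics/{n}0.png",im)
    c=camera_info(n);R=cv2.Rodrigues(np.array(c["rvec"]))[0];print(n,np.round(c["mtx"],1).tolist(),np.round(-R.T@np.array(c["tvec"]).ravel(),3),np.round(R,2).tolist())
s=manip.get_state();print(s)
E
```

```text
top [[514.4, 0.0, 316.7], [0.0, 514.4, 193.0], [0.0, 0.0, 1.0]] [0.431 0.026 1.501] [[-0.01, -1.0, 0.0], [-1.0, 0.01, -0.09], [0.09, -0.0, -1.0]]
scene [[437.2, 0.0, 317.9], [0.0, 437.2, 198.5], [0.0, 0.0, 1.0]] [-0.097 -0.965  0.733] [[0.82, -0.58, -0.02], [-0.3, -0.4, -0.86], [0.49, 0.71, -0.51]]
{'clock': 0.1, 'qpos': array([ 9.98009559e-01,  2.76545863e-01,  1.50600043e+00, -5.51961600e-06,
        1.36071516e+00, -1.20988905e-01]), 'qd': array([ 0.0002649 , -0.00182198, -0.00349897,  0.00127723, -0.00133755,
       -0.00037131]), 'effort': array([ 2.00648137e-03, -4.17699623e+01, -2.46405119e+01, -1.66607665e-04,
        5.76766528e-03,  1.59378277e-05]), 'position': array([0.25077907, 0.51690695, 0.2305206 ]), 'ee_rot': array([-2.81136059e-04,  2.23981904e-01,  9.74592946e-01, -7.85618821e-04]), 'contact_force': array([-0.62782704, -0.56517753, -0.0477266 ]), 'moment': array([ 0.03052035,  0.04838368, -0.00639843]), 'gripper_force': 0.0, 'width': 0.08519063521432746}
```

View pics/top0.png

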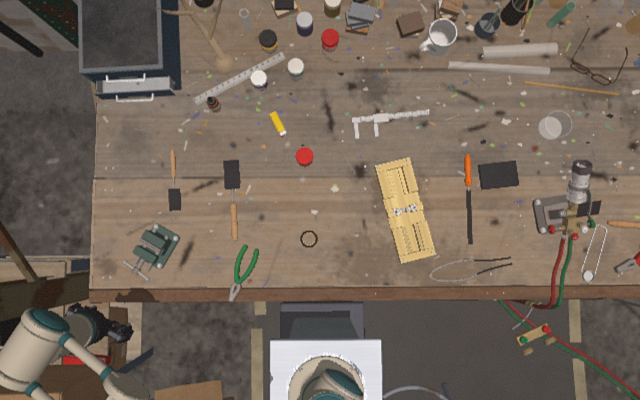

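View pics/scene0.png

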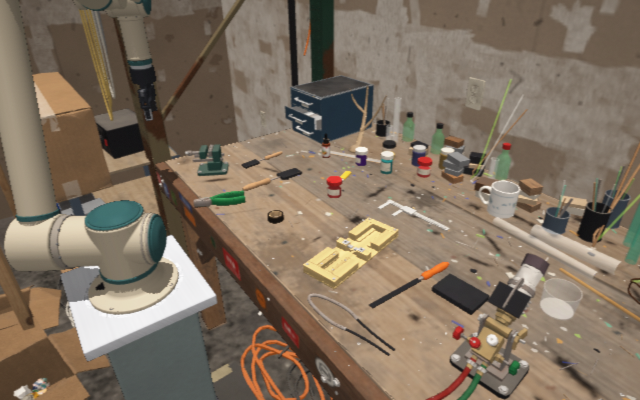

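The top view shows the tray at about (405,210). Two paddles fit the description: one at (233,200), about 78 px (~235 mm) long, and one at (174,180), about 60 px (~180 mm). The longer one, at (233,200), is the one to move. The black slab at (498,175) and the file at (469,200) are not paddles. I'll confirm this in an enlarged crop.

```bash
cat > h.py <<'E'
import cv2,numpy as np
from rig import manip,get_image,camera_info
def ray(c,uv,z):
    K=np.array(c["mtx"]);R=cv2.Rodrigues(np.array(c["rvec"]))[0];t=np.array(c["tvec"]).ravel()
    d=R.T@np.linalg.inv(K)@np.array([uv[0],uv[1],1.]);o=-R.T@t
    return o+d*(z-o[2])/d[2]
def proj(c,P): return cv2.projectPoints(np.array(P,float).reshape(-1,3),np.array(c["rvec"]),np.array(c["tvec"]),np.array(c["mtx"]),None)[0].reshape(-1,2)
def tcp():
    from scipy.spatial.transform import Rotation as Ro
    s=manip.get_state();q=np.array(s["ee_rot"]);return s,Ro.from_quat(q[[1,2,3,0]]).as_matrix()
E
python3 - <<'E'
from h import *
im=cv2.imread("pics/top0.png")
a=cv2.resize(im[135:265,150:265],None,fx=3.4,fy=4,interpolation=3);a=cv2.resize(im[140:270,150:250],None,fx=4,fy=4,interpolation=3)
b=cv2.resize(im[145:275,355:455],None,fx=4,fy=4,interpolation=3)
cv2.imwrite("pics/crop.png",np.hstack([a,b]))
c=camera_info("top")
for n,p,z in(("blade tip",(232,160),.01),("blade base",(232,188),.01),("handle end",(234.5,239),.011),("tray top",(393,161),.026),("tray bot",(418,259),.026),("red jar",(305,157),.06),("tape",(309,239),.019),("pliers",(243,270),.01)):
    print(n,ray(c,p,z).round(3))
hsv=cv2.cvtColor(im,cv2.COLOR_BGR2HSV)
m=cv2.inRange(hsv,(18,70,150),(32,255,255));m[:, :360]=0;m[:,450:]=0;m[:150]=0
cs,_=cv2.findContours(m,0,2);k=max(cs,key=cv2.contourArea);r=cv2.minAreaRect(k);print(r,[ray(c,p,.026).round(3) for p in cv2.boxPoints(r)],ray(c,r[0],.026))
m=cv2.inRange(hsv,(0,0,0),(180,120,70));m=m[150:195,218:245];ys,xs=np.nonzero(m);print(xs.min()+218,xs.max()+218,ys.min()+150,ys.max()+150)
s,R=tcp();print(R.round(3));c=camera_info("wrist");Rc=cv2.Rodrigues(np.array(c["rvec"]))[0];o=-Rc.T@np.array(c["tvec"]).ravel()
print("cam in tool",R.T@(o-s["position"]),(R.T@Rc.T).round(2).tolist(),c["mtx"])
E
```

```text
blade tip [0.668 0.266 0.01 ]
blade base [0.585 0.266 0.01 ]
handle end [0.438 0.257 0.011]
tray top [ 0.659 -0.202  0.026]
tray bot [ 0.377 -0.268  0.026]
red jar [0.667 0.052 0.06 ]
tape [0.436 0.042 0.019]
pliers [0.349 0.232 0.01 ]
((404.5615539550781, 209.89230346679688), (102.00183868408203, 37.274959564208984), 74.74488067626953) [array([ 0.646, -0.145,  0.026]), array([ 0.674, -0.25 ,  0.026]), array([ 0.39 , -0.319,  0.026]), array([ 0.363, -0.216,  0.026])] [ 0.51737018 -0.2327692   0.026     ]
224 239 160 188
[[-0.9    0.437 -0.001]
 [ 0.437  0.9   -0.001]
 [ 0.    -0.002 -1.   ]]
cam in tool [ 0.07300861  0.0008662  -0.1429178 ] [[0.0, -0.96, -0.29], [1.0, 0.0, 0.0], [-0.0, -0.29, 0.96]] [[333.54888483   0.         323.94653303]
 [  0.         333.54888483 199.49938585]
 [  0.           0.           1.        ]]
```

View pics/crop.png

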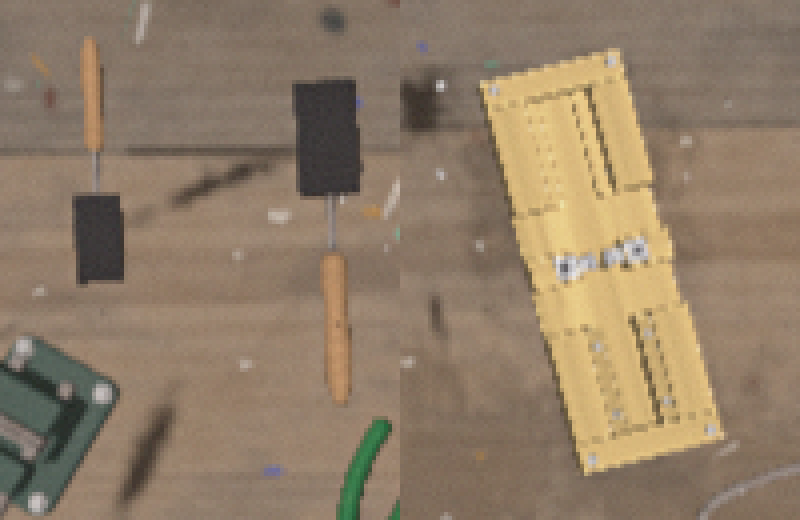

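The crop confirms it. The right-hand paddle is the large one: blade at (232,174) pointing away from the robot, handle end at (234,239). The tray's near pocket, around (412,240), shows screwed-down filler bars. The far pocket is wide open, so the blade goes away from the robot. Now I'll move above the paddle.

```bash
python3 -m crank '{"translation":[[0,0,15],[0,0,20],[0,0,20],[0,0,15]],"roll":[-0.1225,-0.1225,-0.1225,-0.1225],"fingers":[1,1,1,1]}'; python3 -m crank '{"translation":[[-33,-33,0],[-33,-33,0],[-33,-33,0],[-33,-33,0],[-33,-33,0],[-33,-33,0],[-33,-33,0],[-33,-33,0]],"roll":[0,0,0,0,0,0,0,0],"fingers":[1,1,1,1,1,1,1,1]}'
python3 -m crank '{"translation":[[0,0,0],[0,0,0]],"roll":[0,0],"fingers":[1,1]}'
python3 - <<'E'
from h import *
s,R=tcp();print(s["position"].round(4),R.round(3).tolist());c=camera_info("wrist");im=get_image("wrist");cv2.imwrite("pics/w1.png",im)
print(proj(c,[[.668,.266,.01],[.553,.2615,.011],[.525,.2605,.011],[.438,.257,.011]]).round())
E
```

```text
clock: 0.5
position: [0.2506, 0.5166, 0.1596]
ee_rot: [-0.001, -0.022, 1.0, -0.001]
contact_force: [0.0, -0.5, 0.3]
width: 0.0853
gripper_force: 0.0
clock: 1.3
position: [0.5259, 0.262, 0.161]
ee_rot: [-0.0, -0.019, 1.0, 0.0]
contact_force: [0.5, 0.9, -0.3]
width: 0.0853
gripper_force: 0.0
clock: 1.5
position: [0.5252, 0.2626, 0.1606]
ee_rot: [-0.001, -0.018, 1.0, 0.0]
contact_force: [-0.2, 0.1, 0.6]
width: 0.0851
gripper_force: 0.0
[0.5252 0.2626 0.1606] [[-0.999, -0.036, -0.002], [-0.036, 0.999, -0.0], [0.002, 0.0, -1.0]]
[[322. 318.]
 [321. 212.]
 [321. 183.]
 [320.  81.]]
```

View pics/w1.png

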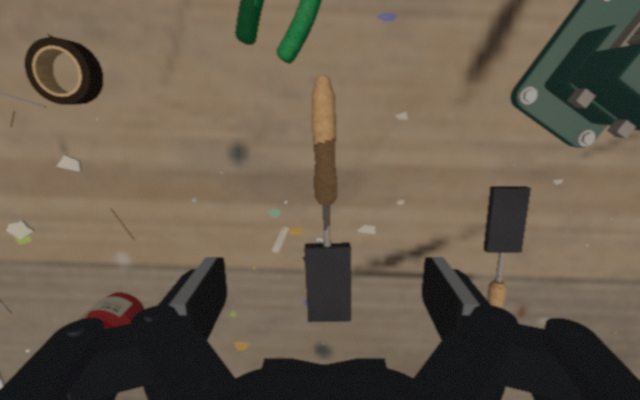

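The wrist view shows the handle from (323,75) to (326,205), then the neck, and the blade between (306,243) and (351,321).

```bash
python3 - <<'E'
from h import *
c=camera_info("wrist")
s,R=tcp()
pts={"hend":((323,76),.018),"hfront":((326,205),.012),"neck end":((327.5,243),.012),"bladebase":((328,243),.015),"tip":((328.5,321),.012)}
P={k:ray(c,*v) for k,v in pts.items()}
for k in P: print(k,P[k].round(4))
d=P["tip"]-P["hend"];d[2]=0;L=np.linalg.norm(d);d/=L;print(L,np.degrees(np.arctan2(d[1],d[0])))
mid=P["tip"]-d*.119;g=mid-d*.028;g2=P["hfront"]-d*.019;print(mid,g,g2,"tool",R.T@(g-s["position"])*1000)
E
```

```text
hend [0.4338 0.2599 0.018 ]
hfront [0.5445 0.2667 0.012 ]
neck end [0.5823 0.2696 0.012 ]
bladebase [0.5809 0.27   0.015 ]
tip [0.669  0.2742 0.012 ]
0.23562675735584548 3.482656913745981
[0.55022348 0.26694748 0.012     ] [0.52227519 0.26524658 0.012     ] [0.5255207 0.2655354 0.012    ] tool [  1.72522496   1.8524632  148.70940561]
```

```bash
python3 -m crank '{"translation":[[2,2.7,30],[0,0,35],[0,0,35],[0,0,25],[0,0,15],[0,0,10],[0,0,6],[0,0,0]],"roll":[-0.024,0,0,0,0,0,0,0],"fingers":[1,1,1,1,1,1,1,1]}'
python3 - <<'E'
from h import *
s,R=tcp();print(s["position"].round(4));c=camera_info("wrist");im=get_image("wrist");cv2.imwrite("pics/w2.png",im)
E
```

```text
clock: 2.35
position: [0.5222, 0.2668, 0.005]
ee_rot: [-0.0, -0.032, 1.0, -0.0]
contact_force: [0.2, 0.4, 0.4]
width: 0.0851
gripper_force: 0.0
[0.5222 0.2668 0.005 ]
```

View pics/w2.png

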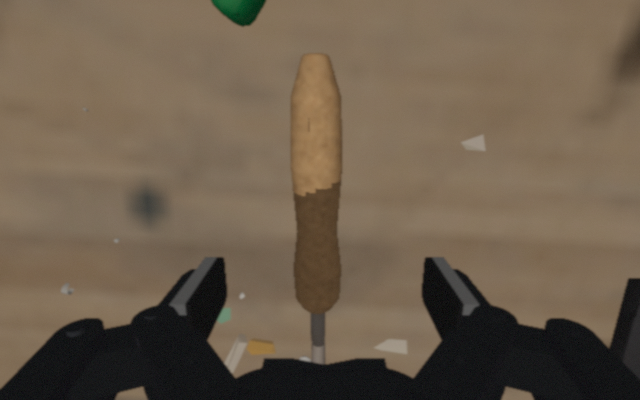

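The handle runs from (315,55) to (318,311), centred between the fingers to within about 2 mm.

```bash
python3 - <<'E'
from h import *
c=camera_info("wrist");s,R=tcp()
a=ray(c,(317.5,311),.012);b=ray(c,(315,55),.014);d=(a-b);d[2]=0;print(np.linalg.norm(d));d/=np.linalg.norm(d)
g=a-d*.019;print(a,b,np.degrees(np.arctan2(d[1],d[0])),np.degrees(np.arctan2(-R[1,0],-R[0,0])),"tool mm",R.T@(g-s["position"])*1000)
E
```

```text
0.11226213078990671
[0.54684545 0.26587073 0.012     ] [0.43482699 0.25847807 0.014     ] 3.7757599424459833 3.6094228103220907 tool mm [-4.96210839 -2.47662315 -6.31695361]
```

```bash
python3 -m crank '{"translation":[[-4,-2.3,0],[0,0,1.5],[0,0,0],[0,0,0],[0,0,0],[0,0,0],[0,0,0],[0,0,0]],"roll":[-0.003,0,0,0,0,0,0,0],"fingers":[1,1,0,0,0,0,0,0]}' 80
python3 -m crank '{"translation":[[0,0,0],[0,0,0],[0,0,0]],"roll":[0,0,0],"fingers":[0,0,0]}' 80
```

```text
clock: 3.2
position: [0.5271, 0.2643, 0.0042]
ee_rot: [0.0, -0.033, 0.999, 0.0]
contact_force: [-0.9, 0.5, 3.8]
width: 0.0178
gripper_force: 78.3
clock: 3.5
position: [0.5271, 0.2643, 0.0041]
ee_rot: [0.0, -0.033, 0.999, 0.0]
contact_force: [-0.5, -0.2, 4.9]
width: 0.0184
gripper_force: 78.5
```

```bash
python3 -m crank '{"translation":[[0,0,-10],[0,0,-25],[0,0,-35],[0,0,-35],[0,0,-25],[0,0,0],[0,0,0]],"roll":[0,0,0,0,0,-0.088,-0.088],"fingers":[0,0,0,0,0,0,0]}'
python3 -m crank '{"translation":[[7,-20,0],[13,-40,0],[13,-40,0],[13,-40,0],[13,-40,0],[13,-40,0]],"roll":[0,0,0,0,0,0],"fingers":[0,0,0,0,0,0]}'
python3 -m crank '{"translation":[[13,-40,0],[13,-40,0],[13,-40,0],[13,-40,0],[13,-40,0],[13,-40,0],[7,-20,0],[0,0,0]],"roll":[0,0,0,0,0,0,0,0],"fingers":[0,0,0,0,0,0,0,0]}'
python3 - <<'E'
from h import *
s,R=tcp();print(s["position"].round(4),np.degrees(np.arctan2(-R[1,0],-R[0,0])));c=camera_info("wrist");im=get_image("wrist");cv2.imwrite("pics/w3.png",im)
im=get_image("scene");cv2.imwrite("pics/s3.png",cv2.resize(im[140:320,240:480],None,fx=3,fy=3))
E
```

```text
clock: 4.2
position: [0.5272, 0.2642, 0.135]
ee_rot: [0.001, -0.122, 0.993, 0.0]
contact_force: [-0.2, 0.4, -1.9]
width: 0.0183
gripper_force: 78.7
clock: 4.8
position: [0.5088, 0.0318, 0.1336]
ee_rot: [-0.0, -0.121, 0.993, -0.0]
contact_force: [0.6, 0.3, -2.3]
width: 0.0181
gripper_force: 78.8
clock: 5.6
position: [0.4888, -0.2428, 0.1335]
ee_rot: [-0.0, -0.119, 0.993, -0.001]
contact_force: [0.7, -0.2, -2.5]
width: 0.0181
gripper_force: 78.8
[ 0.4888 -0.2428  0.1335] 13.613189511701858
```

View pics/w3.png

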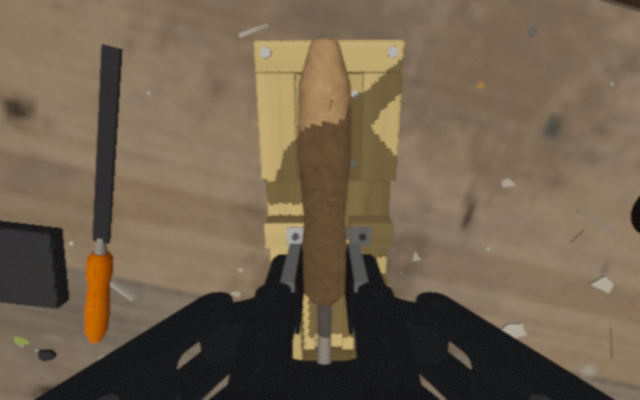

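View pics/s3.png

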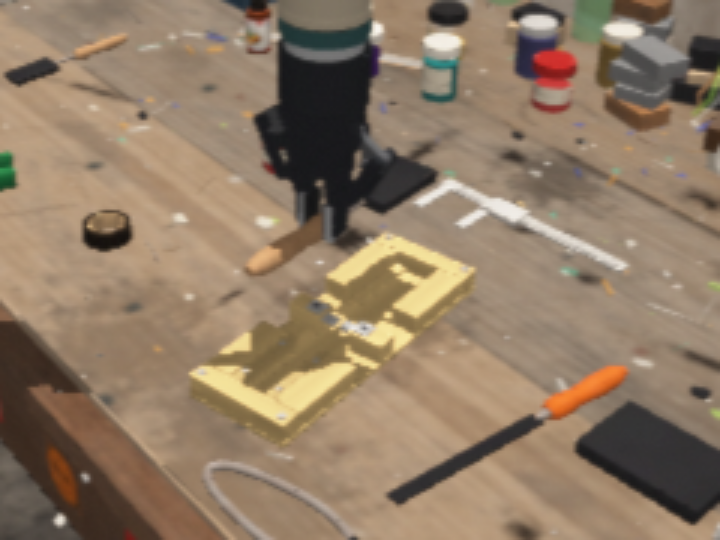

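The wrist view shows the near tray corners at (254,42) and (404,41), and the jaw screws at (295,237) and (362,237). The narrow-pocket filler screws are at (354,93) and (353,163), on the near side. The paddle hangs roughly level, with its handle end at (324,40).

```bash
python3 - <<'E'
from h import *
c=camera_info("wrist");s,R=tcp();im=cv2.imread("pics/w3.png")
hsv=cv2.cvtColor(im,cv2.COLOR_BGR2HSV);m=cv2.inRange(hsv,(18,75,60),(34,255,255))
L=[];Q=[]
for r in range(50,176,5):
    x=np.nonzero(m[r,240:420])[0]+240
    L.append(ray(c,(x.min()-.5,r),.026));Q.append(ray(c,(x.max()+.5,r),.026))
for n,A in(("L",L),("R",Q)):
    A=np.array(A)[:,:2];v=cv2.fitLine(A.astype(np.float32),cv2.DIST_HUBER,0,.001,.001).ravel()
    print(n,np.degrees(np.arctan2(v[1],v[0])),v[2:])
    if n=="L":vl=v
    else: vr=v
n=np.array([-vl[1],vl[0]]);print("width",abs((vr[2:]-vl[2:])@n))
e=np.mean([ray(c,(254,41),.026),ray(c,(404,40.5),.026)],0);print("near end mid",e)
d=np.array([vl[0]+vr[0],vl[1]+vr[1]]);d*=np.sign(d[0])/np.linalg.norm(d)
sw=[ray(c,(295.5,237),.026),ray(c,(362,237),.026)];j=np.mean(sw,0);print("jaw mid",j,"seat from end",e[:2]+.145*d, "angle",np.degrees(np.arctan2(d[1],d[0])))
T=lambda p:(R.T@(np.r_[p[:2],0]-np.r_[s["position"][:2],0])*1000).round(1)
print("tool mm: jaw",T(j),"seat(end)",T(e[:2]+.145*d),"end",T(e))
# handle in hand: z = tcp+9mm
z=s["position"][2]+.009
for r in (60,100,200,280):
    h=cv2.inRange(hsv,(5,60,40),(17,255,255));x=np.nonzero(h[r,285:365])[0]+285;print(r,x.min(),x.max(),T(ray(c,((x.min()+x.max())/2,r),z)))
for p in((324,38),(324.5,305)):print(p,T(ray(c,p,z)))
E
```

```text
L 13.737493 [ 0.42852312 -0.30410343]
R 14.398786 [ 0.41451684 -0.19946972]
width 0.104966685
near end mid [ 0.37988338 -0.26171602  0.026     ]
jaw mid [ 0.52098705 -0.22668017  0.026     ] seat from end [ 0.52053446 -0.22647005] angle 14.068138
tool mm: jaw [-34.5   4.4  -0. ] seat(end) [-34.1   4.8  -0. ] end [1.109e+02 4.000e+00 1.000e-01]
60 306 342 [86.4  0.4  0.1]
100 299 350 [72.1  0.6  0.1]
200 302 345 [31.9  0.2  0. ]
280 303 345 [-5.9  0.4 -0. ]
(324, 38) [93.9  0.4  0.1]
(324.5, 305) [-18.9   0.7  -0. ]
```

```bash
python3 -m crank '{"translation":[[-6.8,4.2,10],[0,0,20],[0,0,25],[0,0,20],[0,0,13],[0,0,0]],"roll":[-0.008,0,0,0,0,0],"fingers":[0,0,0,0,0,0]}'
python3 - <<'E'
from h import *
s,R=tcp();print(s["position"].round(4),np.degrees(np.arctan2(-R[1,0],-R[0,0])));c=camera_info("wrist");im=get_image("wrist");cv2.imwrite("pics/w4.png",im)
E
```

```text
clock: 6.3
position: [0.4934, -0.2307, 0.0433]
ee_rot: [-0.002, -0.125, 0.992, 0.002]
contact_force: [-0.8, -0.1, -1.6]
width: 0.0181
gripper_force: 78.8
[ 0.4934 -0.2307  0.0433] 14.409943021440931
```

View pics/w4.png

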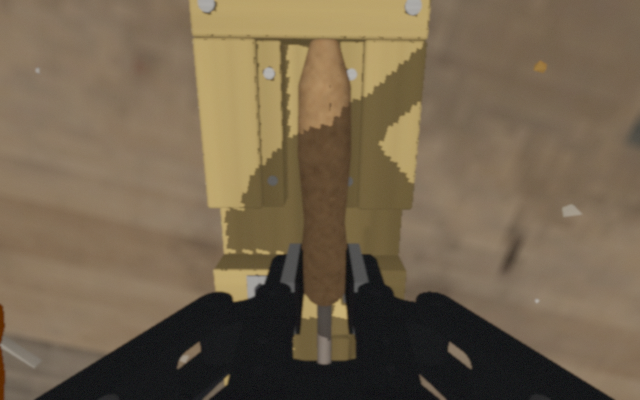

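The tray's centreline is now at column 310 (filler screws at (269,74) and (351,74)), while the handle is at 324. The arm settled past the target sideways, so I'll compute the correction.

```bash
cat > m.py <<'E'
from h import *
import sys
def run(name,lo,hi):
    c=camera_info("wrist");s,R=tcp();im=cv2.imread(name);hsv=cv2.cvtColor(im,cv2.COLOR_BGR2HSV);m=cv2.inRange(hsv,(18,75,60),(34,255,255))
    T=lambda p:(R.T@(p-s["position"])*1000)[:2]
    A=[];H=[];z=s["position"][2]+.008;h=cv2.inRange(hsv,(5,60,40),(17,255,255))
    for r in range(lo,hi,4):
        x=np.nonzero(m[r,150:480])[0]+150;a=T(ray(c,(x.min()-.5,r),.026));b=T(ray(c,(x.max()+.5,r),.026));A.append((*a,b[1]))
    for r in range(80,280,4):
        x=np.nonzero(h[r,285:365])[0]+285;H.append(T(ray(c,((x.min()+x.max())/2,r),z)))
    A=np.array(A);H=np.array(H);print("tray width",np.median(A[:,2]-A[:,1]))
    for n,x,y in(("trayL",A[:,0],A[:,1]),("trayR",A[:,0],A[:,2]),("handle",H[:,0],H[:,1])):
        v=cv2.fitLine(np.c_[x,y].astype(np.float32),cv2.DIST_HUBER,0,.001,.001).ravel();k=v[1]/v[0]
        print(n,"slope deg",np.degrees(np.arctan(k)).round(2),"y at x=-28:",(v[3]+k*(-28-v[2])).round(2),"y at x=60:",(v[3]+k*(60-v[2])).round(2))
    return c,s,R,T
E
python3 - <<'E'
from m import *
c,s,R,T=run("pics/w4.png",40,200)
print(s["position"])
for n,p,z in(("scrL",(207,5.5),.026),("scrR",(413,6),.026),("filL",(269,74),.024),("filR",(351,74),.024),("pockL",(195,38),.026),("pockR",(428,38),.026),("hend",(324,38),s["position"][2]+.008)):print(n,T(ray(c,p,z)).round(1))
E
python3 -m crank '{"translation":[[0,0,0]],"roll":[0],"fingers":[0]}'
```

```text
tray width 105.06237866892715
trayL slope deg 0.96 y at x=-28: -60.33 y at x=60: -58.85
trayR slope deg 0.05 y at x=-28: 45.9 y at x=60: 45.97
handle slope deg 0.03 y at x=-28: 0.42 y at x=60: 0.46
[ 0.49429942 -0.23150646  0.04457631]
scrL [111. -50.]
scrR [111.   38.8]
filL [ 83.5 -24.9]
filR [83.6 12.8]
pockL [ 98.3 -56.5]
pockR [98.4 46.4]
hend [94.1  0.4]
clock: 6.45
position: [0.4955, -0.2329, 0.0461]
ee_rot: [0.0, -0.125, 0.992, -0.0]
contact_force: [-0.3, 0.2, -1.9]
width: 0.0182
gripper_force: 78.8
```

The arm is still settling, so I'll wait and re-measure.

```bash
python3 -m crank '{"translation":[[0,0,0],[0,0,0],[0,0,0],[0,0,0],[0,0,0]],"roll":[0,0,0,0,0],"fingers":[0,0,0,0,0]}'
python3 - <<'E'
from m import *
im=get_image("wrist");cv2.imwrite("pics/w5.png",im)
c,s,R,T=run("pics/w5.png",40,200);print(s["position"])
E
```

```text
clock: 6.95
position: [0.4948, -0.2338, 0.0459]
ee_rot: [0.0, -0.124, 0.992, -0.0]
contact_force: [0.4, 0.4, -2.0]
width: 0.018
gripper_force: 78.8
tray width 104.28678884978919
trayL slope deg 0.28 y at x=-28: -55.61 y at x=60: -55.18
trayR slope deg -0.03 y at x=-28: 49.02 y at x=60: 48.98
handle slope deg 0.16 y at x=-28: 0.37 y at x=60: 0.62
[ 0.49477003 -0.23383213  0.04590258]
```

```bash
python3 -m crank '{"translation":[[0,-3.7,0],[0,0,5],[0,0,0],[0,0,0],[0,0,0],[0,0,0]],"roll":[0,0,0,0,0,0],"fingers":[0,0,0,0,0,0]}'
python3 - <<'E'
from m import *
im=get_image("wrist");cv2.imwrite("pics/w6.png",im)
c,s,R,T=run("pics/w6.png",50,200);print(s["position"])
g=cv2.cvtColor(im,cv2.COLOR_BGR2GRAY).astype(int)
for col in(240,255,400): print(col,g[0:60,col].tolist())
print([ (r,T(ray(c,(324,r),.026)).round(1)[0]) for r in (10,20,30,40)], "hend row38",T(ray(c,(324,38),s["position"][2]+.008)))
E
```

```text
clock: 7.6
position: [0.4957, -0.2373, 0.0408]
ee_rot: [0.0, -0.124, 0.992, 0.0]
contact_force: [0.3, 0.5, -1.6]
width: 0.0185
gripper_force: 78.8
tray width 104.48238655870679
trayL slope deg 0.13 y at x=-28: -52.02 y at x=60: -51.82
trayR slope deg -0.0 y at x=-28: 53.04 y at x=60: 53.04
handle slope deg -0.09 y at x=-28: 0.59 y at x=60: 0.46
[ 0.49576993 -0.23730752  0.04083885]
240 [162, 163, 163, 164, 163, 163, 163, 163, 162, 162, 162, 160, 160, 160, 159, 160, 160, 159, 159, 160, 160, 160, 160, 159, 159, 159, 160, 162, 161, 162, 160, 154, 145, 134, 122, 123, 136, 143, 154, 159, 160, 160, 160, 160, 161, 160, 161, 161, 160, 159, 161, 161, 160, 161, 160, 160, 160, 160, 160, 160]
255 [162, 163, 162, 163, 164, 163, 163, 163, 162, 162, 162, 162, 161, 161, 161, 161, 160, 160, 162, 160, 160, 160, 160, 159, 160, 160, 161, 160, 162, 162, 161, 156, 149, 139, 120, 109, 125, 144, 158, 162, 162, 162, 162, 163, 161, 162, 162, 162, 162, 163, 162, 163, 161, 162, 163, 163, 163, 163, 163, 161]
400 [164, 164, 163, 164, 163, 164, 165, 164, 164, 165, 165, 163, 163, 164, 163, 164, 165, 164, 164, 164, 163, 162, 163, 162, 162, 162, 162, 162, 164, 164, 164, 163, 157, 144, 132, 124, 122, 139, 150, 159, 162, 163, 163, 163, 162, 163, 163, 163, 163, 162, 162, 163, 163, 162, 163, 163, 162, 162, 162, 162]
[(10, np.float64(108.5)), (20, np.float64(104.7)), (30, np.float64(100.8)), (40, np.float64(96.9))] hend row38 [94.05337913  0.45779256]
```

View pics/w6.png

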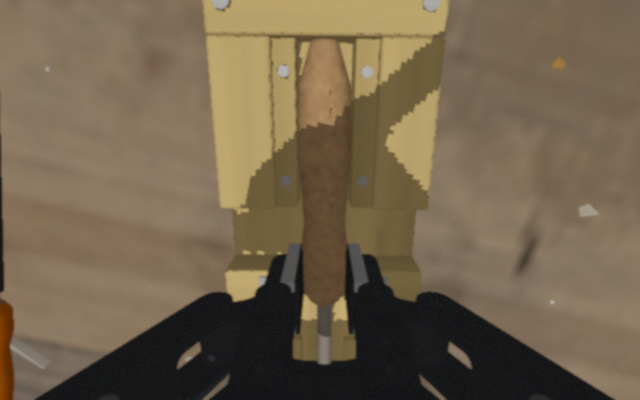

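```bash
python3 - <<'E'
from m import *
c=camera_info("wrist");s,R=tcp();print(s["position"])
T=lambda p:(R.T@(p-s["position"])*1000)[:2]
im=cv2.imread("pics/w6.png");g=cv2.cvtColor(im,cv2.COLOR_BGR2GRAY).astype(int)
print(g[195:220,228].tolist(),g[245:280,245].tolist(),g[195:220,420].tolist(),g[245:280,400].tolist(),sep="\n")
for r,col in((207,225),(257,240),(271,240),(35,255)):print(r,T(ray(c,(col,r),.026)).round(1))
print("jaw block if lower z",T(ray(c,(240,257),.020)))
for col,r in((262,281),(282,71),(367,71)):print(T(ray(c,(col,r),.024)).round(1))
E
```

```text
[ 0.49576993 -0.23730752  0.04083885]
[167, 169, 167, 167, 168, 168, 167, 167, 168, 166, 167, 162, 150, 130, 119, 117, 117, 117, 118, 119, 118, 117, 119, 118, 119]
[98, 99, 99, 99, 106, 132, 156, 163, 154, 120, 90, 83, 81, 81, 81, 85, 83, 84, 85, 86, 85, 88, 88, 88, 102, 130, 154, 166, 169, 169, 169, 169, 169, 169, 169]
[94, 94, 94, 95, 94, 94, 94, 94, 94, 93, 94, 94, 94, 91, 99, 113, 120, 117, 119, 120, 119, 120, 121, 121, 121]
[95, 94, 94, 92, 93, 94, 95, 93, 92, 90, 86, 82, 81, 79, 80, 80, 83, 84, 83, 84, 83, 86, 84, 84, 84, 88, 90, 97, 97, 99, 100, 99, 98, 98, 99]
207 [ 21.1 -48.7]
257 [ -6.3 -43.3]
271 [-14.5 -43.8]
35 [ 98.9 -29.2]
jaw block if lower z [ -9.32843637 -44.92395434]
[-21.6 -33. ]
[ 84.5 -18.4]
[84.5 19.7]
```

```bash
python3 -m crank '{"translation":[[2.5,0,3],[0,0,5],[0,0,5],[0,0,3],[0,0,0],[0,0,0],[0,0,0],[0,0,0]],"roll":[0,0,0,0,0,0,0,0],"fingers":[0,0,0,0,0,0,0,0]}';python3 -m crank '{"translation":[[0,0,2],[0,0,2],[0,0,2],[0,0,0],[0,0,0]],"roll":[0,0,0,0,0],"fingers":[0,0,0,0,0]}'
```

```text
clock: 8.45
position: [0.4934, -0.2379, 0.0249]
ee_rot: [0.0, -0.124, 0.992, -0.0]
contact_force: [0.3, 0.2, -2.1]
width: 0.0186
gripper_force: 78.8
clock: 8.95
position: [0.4934, -0.2381, 0.0188]
ee_rot: [0.0, -0.124, 0.992, -0.0]
contact_force: [-0.3, -1.4, -2.0]
width: 0.0182
gripper_force: 78.8
```

```bash
python3 -m crank '{"translation":[[0,0,1.5],[0,0,1.5],[0,0,0],[0,0,0]],"roll":[0,0,0,0],"fingers":[0,0,0,0]}';python3 -m crank '{"translation":[[0,0,1.5],[0,0,1.5],[0,0,0],[0,0,0]],"roll":[0,0,0,0],"fingers":[0,0,0,0]}'
```

```text
clock: 9.35
position: [0.4938, -0.2383, 0.0167]
ee_rot: [0.001, -0.124, 0.992, -0.001]
contact_force: [-1.3, -1.4, 5.0]
width: 0.0181
gripper_force: 79.6
clock: 9.75
position: [0.4942, -0.2383, 0.0137]
ee_rot: [0.001, -0.124, 0.992, -0.001]
contact_force: [-0.4, 0.3, 3.6]
width: 0.0186
gripper_force: 79.5
```

```bash
python3 -m crank '{"translation":[[0,0,1.5],[0,0,1.5],[0,0,0],[0,0,0]],"roll":[0,0,0,0],"fingers":[0,0,0,0]}';python3 -m crank '{"translation":[[0,0,1.5],[0,0,1.5],[0,0,0],[0,0,0]],"roll":[0,0,0,0],"fingers":[0,0,0,0]}'
python3 - <<'E'
from m import *
im=get_image("wrist");cv2.imwrite("pics/w7.png",im);cv2.imwrite("pics/s7.png",cv2.resize(get_image("scene")[180:300,280:420],None,fx=4,fy=4))
s,R=tcp();print(s["position"],s["contact_force"],s["moment"])
E
```

```text
clock: 10.15
position: [0.494, -0.2382, 0.0103]
ee_rot: [0.001, -0.124, 0.992, -0.0]
contact_force: [-0.7, 0.5, 7.3]
width: 0.0181
gripper_force: 79.8
clock: 10.55
position: [0.494, -0.2383, 0.0101]
ee_rot: [0.001, -0.124, 0.992, -0.001]
contact_force: [-4.7, 2.5, 27.2]
width: 0.0181
gripper_force: 82.0
[ 0.49403468 -0.23826687  0.01013362] [-3.31214991  2.57060939 27.00951033] [ 0.56432592  0.47326776 -0.00441556]
```

```bash
python3 -m crank '{"translation":[[0,0,-2],[0,0,-1],[0,0,0],[0,0,0],[0,0,0],[0,0,-15],[0,0,-30],[0,0,-30]],"roll":[0,0,0,0,0,0,0,0],"fingers":[0,0.6,0.6,0.6,0.6,0.6,0.6,0.6]}'
python3 -m crank '{"translation":[[0,0,-20],[20,0,-20],[20,0,0],[0,0,0],[0,0,0],[0,0,0]],"roll":[0,0,0,0,0,0],"fingers":[0.6,0.6,0.6,0.6,0.6,0.6]}'
python3 - <<'E'
from m import *
im=get_image("wrist");cv2.imwrite("pics/w8.png",im);a=cv2.resize(get_image("scene")[190:290,290:420],(520,400))
t=cv2.resize(get_image("top")[150:270,365:445],(267,400))
b=cv2.resize(im,(640,400));p=np.hstack([b,t,a]);
p=np.vstack([cv2.resize(b,(787,492))[:380],np.zeros((0,787,3),np.uint8),cv2.resize(np.hstack([t,a]),(787,219*400//400))])
cv2.imwrite("pics/f.png",p);print(p.shape)
E
```

```text
clock: 11.45
position: [0.4925, -0.2374, 0.0845]
ee_rot: [-0.001, -0.124, 0.992, 0.001]
contact_force: [0.8, 0.1, -0.4]
width: 0.0512
gripper_force: 0.0
clock: 12.05
position: [0.455, -0.2477, 0.1242]
ee_rot: [0.0, -0.124, 0.992, 0.0]
contact_force: [0.3, 0.2, 0.1]
width: 0.0514
gripper_force: 0.0
(599, 787, 3)
```

View pics/f.png

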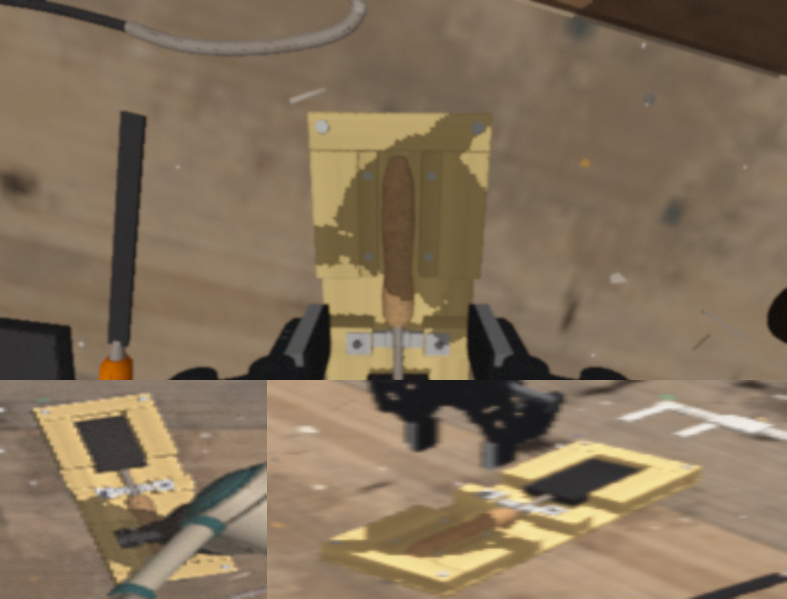

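The paddle lies in the cutout with the blade in the far pocket (wide view at (110,440), side view at (585,480)), and its neck sits between the jaws at (398,343). It looks level. I'll confirm by pressing with closed fingers on the blade, whose top should be at 23 mm, and then on the handle.

```bash
python3 -m crank '{"translation":[[-20,0.7,0],[-35,0,10],[-35,0,25],[-27,0,25],[0,0,20],[0,0,13],[0,0,0],[0,0,0]],"roll":[0,0,0,0,0,0,0,0],"fingers":[0,0,0,0,0,0,0,0]}' 40
python3 -m crank '{"translation":[[0,0,0],[0,0,0],[0,0,2],[0,0,2],[0,0,0],[0,0,0]],"roll":[0,0,0,0,0,0],"fingers":[0,0,0,0,0,0]}'
python3 -m crank '{"translation":[[0,0,2],[0,0,1],[0,0,0],[0,0,0]],"roll":[0,0,0,0],"fingers":[0,0,0,0]}'
```

```text
clock: 13.0
position: [0.5676, -0.2184, 0.032]
ee_rot: [-0.0, -0.124, 0.992, 0.0]
contact_force: [0.4, 0.5, 0.3]
width: -0.0001
gripper_force: 0.0
clock: 13.6
position: [0.5676, -0.2182, 0.0277]
ee_rot: [-0.0, -0.124, 0.992, 0.0]
contact_force: [0.2, 0.4, -0.3]
width: 0.0004
gripper_force: 0.0
clock: 14.0
position: [0.5677, -0.2182, 0.0247]
ee_rot: [-0.0, -0.124, 0.992, 0.0]
contact_force: [0.1, 0.7, 0.1]
width: -0.0001
gripper_force: 0.0
```

```bash
python3 -m crank '{"translation":[[0,0,1],[0,0,0.5],[0,0,0],[0,0,0]],"roll":[0,0,0,0],"fingers":[0,0,0,0]}'
python3 -m crank '{"translation":[[0,0,1],[0,0,0.5],[0,0,0],[0,0,0]],"roll":[0,0,0,0],"fingers":[0,0,0,0]}'
```

```text
clock: 14.4
position: [0.5677, -0.2182, 0.0233]
ee_rot: [0.0, -0.124, 0.992, 0.0]
contact_force: [1.1, -0.2, -1.1]
width: 0.0001
gripper_force: 0.0
clock: 14.8
position: [0.5678, -0.2183, 0.023]
ee_rot: [0.0, -0.124, 0.992, -0.0]
contact_force: [-1.3, 0.9, 7.7]
width: -0.0002
gripper_force: 3.6
```

The blade top is at 23.0 mm, so the blade is home. Next I'll press the handle end.

```bash
python3 -m crank '{"translation":[[0,0,1],[0,0,0],[0,0,-10],[0,0,-15],[40,0,0],[38,0,0],[0,0,8],[0,0,5]],"roll":[0,0,0,0,0,0,0,0],"fingers":[0,0,0,0,0,0,0,0]}'
python3 -m crank '{"translation":[[0,0,0],[0,0,2],[0,0,2],[0,0,1.5],[0,0,0],[0,0,0]],"roll":[0,0,0,0,0,0],"fingers":[0,0,0,0,0,0]}'
python3 -m crank '{"translation":[[0,0,1],[0,0,1],[0,0,0],[0,0,0]],"roll":[0,0,0,0],"fingers":[0,0,0,0]}'
```

```text
clock: 15.6
position: [0.4919, -0.2378, 0.0328]
ee_rot: [0.0, -0.124, 0.992, -0.0]
contact_force: [0.3, -0.1, 1.1]
width: 0.0001
gripper_force: 0.0
clock: 16.2
position: [0.4929, -0.2375, 0.0276]
ee_rot: [0.001, -0.124, 0.992, -0.0]
contact_force: [0.6, -0.1, 3.1]
width: -0.0002
gripper_force: 1.2
clock: 16.6
position: [0.493, -0.2376, 0.0272]
ee_rot: [0.001, -0.124, 0.992, -0.0]
contact_force: [-1.2, 2.0, 13.8]
width: -0.0001
gripper_force: 7.1
```

The handle top is solid at about 27.5 mm, against a maximum of 28 mm when home. The paddle is level and seated, so I'll retreat and hand in.

```bash
python3 -m crank '{"translation":[[0,0,-5],[0,0,-20],[0,0,-40],[0,0,-40],[0,0,-30],[0,0,0],[0,0,0],[0,0,0]],"roll":[0,0,0,0,0,0,0,0],"fingers":[0,0,0,0,0,0,0,0]}'
python3 -c "
from rig import manip
print(manip.sign_off())"
```

```text
clock: 17.4
position: [0.4911, -0.2369, 0.1588]
ee_rot: [-0.001, -0.124, 0.992, 0.001]
contact_force: [0.2, 0.2, -0.3]
width: -0.0
gripper_force: 0.0
the job is handed in; nothing more can be done
None
```

The large paddle is in the tray, blade in the open far pocket and pressed home (blade top 23.0 mm, handle top about 27.5 mm); it was released, nothing else was knowingly touched, and I handed in at about 17.4 s.

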